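Brush out the photometer's sample well and hold its bayonet cap locked

TASK

Scrub out the photometer's sample well with the bottle brush, moving it right down to the bottom and at least half way up again two times, then stand the brush back in its pot and let go of it. Then lower the bayonet cap into the mouth of the well with its lugs through the two openings, push it down against the spring and turn it clockwise (seen from above) about a quarter turn to the stop, and finish still gripping the cap and holding it there against its return spring, without letting go. Leave the bottle, the vial and the timer where they are.

Things in the scene. Friction and masses are not known exactly. Their poses are not given: they have to be found in the camera images.
- photometer: Fixed bench photometer: white block, x -72 to +48 mm, y -50 to +50 mm in its frame, top face 62 mm high, display on its -x face. Origin on the bench, on the axis of the round sample well that opens upward. On top a dark steel collar, 80 mm outer diameter, top at z = 82 mm. Well bore 39 mm, floor at z = 8 mm.
- well_floor (a point): Centre of the well's floor, 8 mm above the photometer's origin; axes as the photometer's. Keepers, ring and collar leave at least 39 mm bore all the way down to it.
- well_mouth (a point): Centre of the mouth, in the keepers' top plane, 82 mm above the photometer's origin, same axes. Two keeper arcs inside the collar (5 mm thick, inner diameter 49 mm) leave openings about 22 to 27 mm wide at +x and -x for the lugs. A sprung steel ring below (bore 40 mm, top 8 mm below this point when free) has a 14 mm notch between two round pins at each opening; it takes the lugs.
- press (a joint): How far the sprung ring is pushed down, m: 0 free, 0.007 at the bottom stop; about 3 N at the start, 7 N at the bottom. The lugs slip under the keepers from 0.004 on; press to about 0.006 before turning.
- turn (a joint): Turn of the sprung ring, rad: 0 at rest (notches at the openings), growing clockwise seen from above, stop at 1.4; return spring 0.03 N m at rest, 0.12 N m at the stop. It turns with the cap once the lugs lie in the notches (about 0.08 rad of play) and springs most of the way back if the cap is let go.
- cap: Loose grey bayonet cap, 90 g, upright on the bench. Origin: centre of the underside, z up. Two lugs at the underside (10 mm wide, 7 thick) along +x and -x, 62 mm overall; plug 44 mm diameter, 18 high, tapered to 34 below; bar grip from 18 to 56 mm height, 40 long (x), 18 thick (y). A half turn is the same. Underside 8 mm below well_mouth on the free ring, 12 to 15 mm when locked.
- brush: Loose bottle brush, 60 g, 170 mm long, standing head down in the pot. Origin at the tip, the centre of the head's flat end; z along the brush to the handle (up). Bristle head 27 mm diameter, from 0 to 48 mm; thin wire stem to 90 mm; round white handle 18 mm diameter from 90 to 170 mm.
- pot: White round pot, fixed, 58 mm high, 52 mm diameter with a flared rim of 64 mm. Origin at the centre of its underside; inner floor 5 mm up, bore 44 mm.
- bottle: Bystander: amber reagent bottle with black cap, 46 mm diameter, 91 mm high; origin under its centre.
- vial: Bystander: small vial with blue cap, 23 mm diameter, 44 mm high; origin under its centre.
- timer: Bystander: flat white bench timer, 58 x 64 x 18 mm; origin under its centre.
Not all that is in view belongs to the job. What is shaped like the cap but blue is not meant. Leave any turquoise look-alike of the pot alone.

How it is judged:
By the outcome, as a careful person would: the job done as asked, in the order asked, and still so for the second after the job is handed in, while the arm keeps its last pose, push and grip.
It also fails if it takes over 64 s, if anything falls off the work surface, if the arm or the gripper's body presses on something with over 40 N, if the wrist force passes 120 N, or if a joint passes its speed limit or range.

ROBOT

A 6-joint arm with a two-finger parallel gripper is mounted at the origin on a cart in front of the work surface, level with it; the furniture and walls round the work are solid. World frame = base frame: x ahead of the robot, y to its left, z up, the work surface at z = 0. Lengths are in mm, angles in rad, forces in N, time in s.
With the tool pointing down it reaches from about 275 to 750 mm from the base axis. Payload 10.2 kg.
Tool frame: the origin (TCP) lies midway between the tips of the shut fingers; the grasp point (between the pads) lies 19 mm behind it; z points along the fingers, y is the direction in which the jaws open and shut (so a half turn about z gives the same grasp; the last joint's range is limited). The gripper opens to 85 mm and grips with 20 to 120 N. Pads are 22 mm wide; open, the fingers measure 114 mm over their backs; the gripper's body (76 mm by 85 mm) begins 54 mm behind the grasp point. The pads swing forward as they close: fully open they stand 13 mm farther back than shut.
Start: joints at [-1.401, 0.313, 1.498, -0, 1.331, -0.223], TCP at [200.946, -485.028, 231.294] pointing down, gripper open.
Joint ranges: [-2.94, 2.94], [-0.97, 2.17], [0.19, 2.56], [-1.23, 4.37], [0.02, 3.11], [-2.88, 2.88]. Speed limits (rad/s): [2.39, 2.39, 3.01, 3.14, 3.14, 3.14].

INTERFACE

Orientations are given as a unit quaternion [w, x, y, z].
In Python, from rig import ctrl gives the robot as it stands.
- The arm moves only by the tool carry_out, never from a script. Its argument "plan" is a list of rows, each a list of 3 entries, a list of its own where there are three numbers: the finger opening in mm, from 0 to 85.4, then the shift along the tool's x, y, z in mm, then the turn, a rotation vector about the tool's x, y, z in units of 6 degrees (1.0 is 6 degrees). In form: [[grip, [x, y, z], [ax, ay, az]], ...]. A call has 1 to 20 rows; each row shifts and turns the commanded pose from where the row before left it, along the tool's axes as they then stand; what a row does not reach is not made up. A row lasts 1/12 s, in which the tool goes at most 41.7 mm and 7.16 degrees, less where a joint would pass 70% of its speed; a pose out of reach is approached as far as the arm can. A call with a gripper value outside its range is refused whole. The fingers move at their own pace and stop on an object; "grip_force" is the grip in N (left out, the last holds). Time passes only in rows, so rows that do not move let the fingers close. It gives the time, the measured TCP pose, the force and the opening at its end, in the units of the state.
- ctrl.sense(): the state, without advancing time (a new reading comes with each control period).
- ctrl.capture(name): name is "scene" or "top"; returns a dict with "color" (384x512x3 uint8, blue, green, red), "range_z" (384x512 float32, mm along the optical axis (not along the pixel's ray), 0 where there is no reading), "fx", "fy", "cx", "cy" (pixels), "cam_to_world" (4x4, takes a point from camera to world coordinates). Camera axes: x right, y up, looking along -z (the intrinsics and any distortion apply to the point x, -y, -z); pixel columns grow to the right and rows downward; lengths in mm; the calibration is good to about 2 mm. A picture is of the moment at which its call begins.
- ctrl.finish_job(): hands the job in, once; it reports no verdict.
The state is a dict: "time_s": time; "joints": joint angles; "dq": joint speeds; "tau": joint torques, N m; "eef_pos": TCP position; "ee_rot": TCP orientation; "force": force on the tool from outside, world axes, zero at the start; "wrist_torque": the same for the moment, N m; "grip_width": opening from 0.0 (shut) to 1.0 (fully open).
Only numpy, scipy, OpenCV 4.12 (cv2) and the standard library are available. Lean on these libraries where they do the work, as an engineer would, in place of code of your own. Each camera call takes 0.05 s, during which the arm holds its last target.

## Working session

There is one attempt and no reset: what is moved stays moved. The work goes in short steps, Python scripts to look and compute and a tool call to move; the robot and the scene stay as the last step left them, time stands still between calls to the robot, and variables do not carry over. Pictures are saved under pics/ and viewed, and the job is handed in when it is done.

Besides the shell and the picture viewer there is one more tool, called as name(argument=value, ...), one argument or row to a line, values as JSON. carry_out: Moves the arm, as the interface text tells. Its arguments: {"type":"object","properties":{"plan":{"type":"array"},"grip_force":{"type":"number"}},"required":["plan"]}

```bash
mkdir -p pics; ls
python3 - <<'E'
from rig import ctrl
import cv2,numpy as np,pickle
print(ctrl.sense())
d={}
for n in("scene","top"):
    c=ctrl.capture(n); d[n]=c
    cv2.imwrite(f"pics/{n}0.png",c["color"])
    print(n,c["fx"],c["fy"],c["cx"],c["cy"],np.round(c["cam_to_world"],3).tolist(),[k for k in c])
pickle.dump(d,open("cap0.pkl","wb"))
E
```

```text
pics
{'time_s': 0.0, 'joints': array([-1.40142787e+00,  3.13421485e-01,  1.49844250e+00,  6.35214348e-05,
        1.33100202e+00, -2.23382478e-01]), 'dq': array([ 6.96497133e-04,  4.60295233e-04, -8.67979153e-05, -1.08286742e-03,
       -1.29036856e-03, -3.77719142e-04]), 'tau': array([-2.62642352e-04, -4.12263143e+01, -2.59743601e+01, -1.91439353e-04,
        4.08906824e-03,  3.61708018e-06]), 'eef_pos': array([ 200.90173829, -484.76165593,  230.74762971]), 'ee_rot': array([-6.35609848e-04,  9.80781498e-01,  1.95108294e-01,  4.80284831e-05]), 'force': array([-0.35763797, -1.15771115,  0.91324044]), 'wrist_torque': array([-0.04189156, -0.0154476 , -0.02762894]), 'grip_width': 0.9959865601448038}
scene 386.1308699961209 386.1308699961209 255.3559708525999 195.66889318119058 [[-0.897, 0.184, -0.402, 151.668], [-0.442, -0.373, 0.815, 1009.499], [-0.001, 0.909, 0.416, 501.534], [0.0, 0.0, 0.0, 1.0]] ['color', 'range_z', 'fx', 'fy', 'cx', 'cy', 'cam_to_world']
top 380.5441904666445 380.5441904666445 258.02765555313664 184.97714475797818 [[0.002, 0.999, -0.051, 496.298], [-1.0, 0.002, -0.012, 170.594], [-0.012, 0.051, 0.999, 1094.284], [0.0, 0.0, 0.0, 1.0]] ['color', 'range_z', 'fx', 'fy', 'cx', 'cy', 'cam_to_world']
```

View pics/scene0.png

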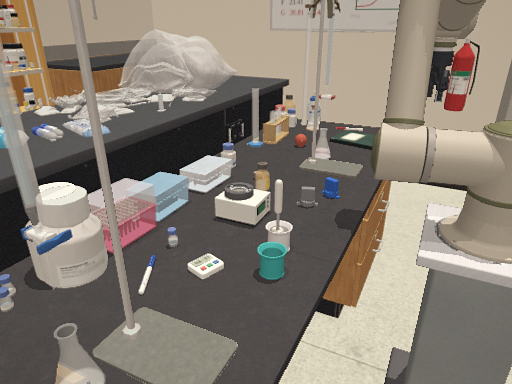

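View pics/top0.png

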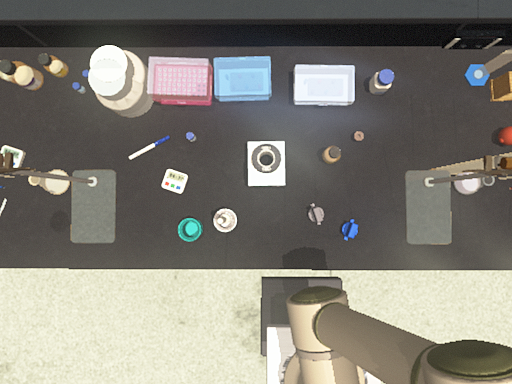

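The scene view shows the photometer at (243,203), the white pot with the brush at (279,235), a turquoise pot at (272,260), the grey cap at (308,196) and a blue cap at (331,187). In the top view the photometer is at (266,160), the white pot at (225,219), the grey cap at (317,214) and the blue one at (350,229). I'll enlarge these next.

```bash
cat > h.py <<'E'
import numpy as np,cv2,pickle
def ray(c,u,v):
    d=np.array([(u-c["cx"])/c["fx"],-(v-c["cy"])/c["fy"],-1.]); M=c["cam_to_world"]
    return M[:3,3],M[:3,:3]@d
def atz(c,u,v,z):
    o,d=ray(c,u,v); return o+d*(z-o[2])/d[2]
def atr(c,u,v):
    o,d=ray(c,u,v); return o+d*c["range_z"][int(round(v)),int(round(u))]
def cloud(c):
    v,u=np.mgrid[:384,:512]; d=np.stack([(u-c["cx"])/c["fx"],-(v-c["cy"])/c["fy"],-np.ones(u.shape)],-1)*c["range_z"][...,None]
    return d@c["cam_to_world"][:3,:3].T+c["cam_to_world"][:3,3]
def crop(c,u0,v0,w,h,s,fn):
    im=cv2.resize(c["color"][v0:v0+h,u0:u0+w],None,fx=s,fy=s,interpolation=cv2.INTER_CUBIC)
    cv2.imwrite(fn,im)
    return im
E
python3 - <<'E'
from h import *
d=pickle.load(open("cap0.pkl","rb"));t=d["top"];s=d["scene"]
a=crop(t,240,130,60,64,8,"pics/a.png")
b=crop(t,200,195,50,40,8,"pics/b.png")
e=crop(t,295,195,70,50,8,"pics/e.png")
H=max(a.shape[0],1)
cv2.imwrite("pics/be.png",np.vstack([np.pad(b,((0,0),(0,160),(0,0))),e])[:, :])
crop(s,205,165,150,115,5,"pics/s1.png")
E
```

```text
(no output)
```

View pics/a.png

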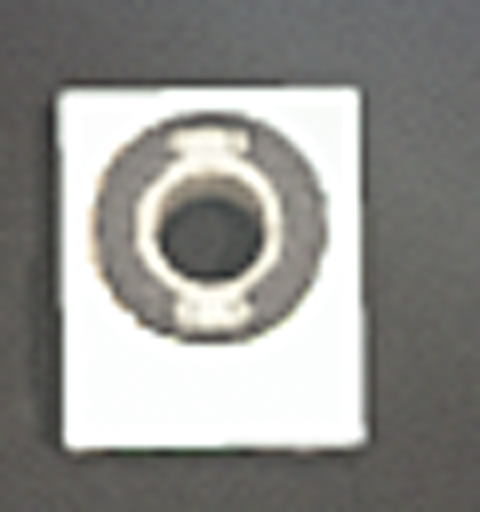

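View pics/be.png

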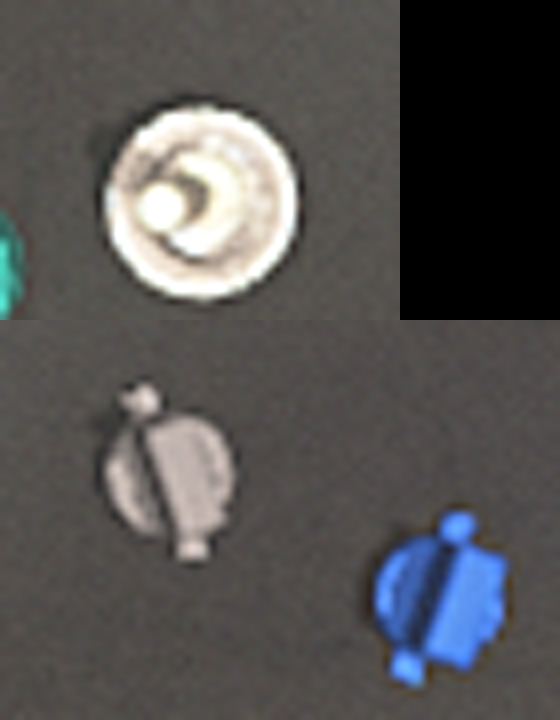

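View pics/s1.png

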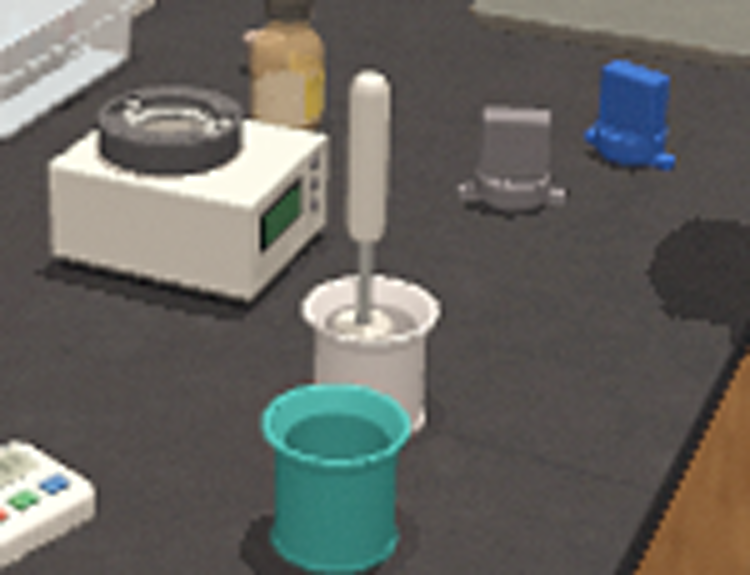

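The crops show:
- **Photometer:** top crop, collar centre about (211,228), openings up and down (±x). The display side faces the robot, so yaw is near 0.
- **Grey cap:** lugs at about (141,80) and (193,229) in the lower panel. The blue cap beside it isn't meant.
- **White pot:** centre about (203,200), with the brush handle end at (161,205). The turquoise pot is to be left alone.

Next I'll measure these.

Run:
```python
from h import *
d=pickle.load(open("cap0.pkl","rb"));t=d["top"];s=d["scene"]
r=lambda a:np.round(a,1)
f=lambda u0,v0,x,y:(u0+(x+.5)/8-.5,v0+(y+.5)/8-.5)
P=cloud(t);Q=cloud(s)
# bench height
print("bench z top",r(np.median(P[225:235,280:300,2])),"scene",r(np.median(Q[330:340,60:80].reshape(-1,3),0)))
# photometer block corners z=62
for n,(x,y) in dict(tl=(58,88),tr=(360,88),br=(366,444),bl=(66,446)).items(): print(n,r(atz(t,*f(240,130,x,y),62)))
# collar extremes z=82
for n,(x,y) in dict(l=(93,229),r=(329,229),t=(211,110),b=(211,344)).items(): print(n,r(atz(t,*f(240,130,x,y),82)))
# cloud-based collar
for nm,C in(("top",P),("scene",Q)):
    reg=(C[...,0]>380)&(C[...,0]<640)&(C[...,1]>80)&(C[...,1]<240)
    m=reg&(C[...,2]>74)&(C[...,2]<92)
    pts=C[m]; print(nm,m.sum(),r(np.median(pts,0)), r(pts.min(0)),r(pts.max(0)), "ell",cv2.minEnclosingCircle(pts[:,:2].astype(np.float32)))
    m=reg&(C[...,2]>52)&(C[...,2]<72); pts=C[m]; print(" block",m.sum(),cv2.minAreaRect(pts[:,:2].astype(np.float32)),r(np.median(pts[:,2])))
# pot rim
pts=[(107,200),(299,200),(203,105),(203,299)]
for p in pts: print("pot",r(atz(t,*f(200,195,*p),58)))
print("handle top",r(atz(t,*f(200,195,161,205),170+5)), r(atr(t,*f(200,195,161,205))))
for nm,C in(("top",P),("scene",Q)):
    m=(C[...,0]>250)&(C[...,0]<450)&(C[...,1]>220)&(C[...,1]<320)&(C[...,2]>100)&(C[...,2]<200)
    pts=C[m];print("brush",nm,m.sum())
    for z in range(100,190,10):
        k=pts[(pts[:,2]>z)&(pts[:,2]<z+10)]
        if len(k):print(z,len(k),r(k.mean(0)))
# cap lugs at z=7
for n,p in dict(l1=(141,80),l2=(193,229)).items(): print(n,r(atz(t,*f(295,195,*p),7)))
for nm,C in(("top",P),("scene",Q)):
    m=(C[...,0]>250)&(C[...,0]<450)&(C[...,1]>-30)&(C[...,1]<70)&(C[...,2]>48)&(C[...,2]<65)
    pts=C[m];print("cap top",nm,m.sum(),r(pts.mean(0)) if len(pts) else 0, cv2.minAreaRect(pts[:,:2].astype(np.float32)) if len(pts)>3 else 0, r(np.percentile(pts[:,2],[10,50,90])))
```

```text
bench z top -0.4 scene [562.  761.1 107.5]
tl [670.9 214.3  62. ]
tr [670.9 111.2  62. ]
br [549.3 109.3  62. ]
bl [548.4 211.1  62. ]
l [620.  201.6  82. ]
r [620.1 122.8  82. ]
t [660.1 162.2  82. ]
b [581.5 162.1  82. ]
top 301 [609.6 161.9  81. ] [583.  121.8  74. ] [640.  199.5  87.2] ell ((622.6100463867188, 160.97549438476562), 39.736209869384766)
 block 724 ((594.6268920898438, 160.42501831054688), (90.81846618652344, 100.41386413574219), 0.5277315974235535) 61.6
scene 258 [609.4 172.7  82.3] [579.7 124.1  74. ] [639.6 204.2  86.6] ell ((620.0648803710938, 164.29995727539062), 40.50833511352539)
 block 557 ((592.3016357421875, 162.55088806152344), (94.82091522216797, 105.30894470214844), 0.3629390299320221) 64.0
pot [455.2 305.8  58. ]
pot [455.4 240.5  58. ]
pot [487.5 273.3  58. ]
pot [421.9 272.9  58. ]
handle top [458.4 274.2 175. ] [458.5 274.  176.3]
brush top 0
brush scene 62
100 7 [448.7 277.5 104.9]
110 8 [449.1 277.8 115.1]
120 8 [449.2 276.1 125.4]
130 9 [448.6 276.8 134.3]
140 9 [448.3 276.8 144.8]
150 10 [448.4 277.6 155.4]
160 8 [448.4 277.2 165.6]
170 3 [448.7 276.  171.9]
l1 [496.6  29.6   7. ]
l2 [443.8  11.4   7. ]Traceback (most recent call last):
  File "<stdin>", line 32, in <module>
    return _quantile_unchecked(
        a, q, axis, out, overwrite_input, method, keepdims, weights)
    return _ureduce(a,
                    func=_quantile_ureduce_func,
    ...<5 lines>...
                    overwrite_input=overwrite_input,
                    method=method)
    r = func(a, **kwargs)
    result = _quantile(arr,
                       quantiles=q,
    ...<2 lines>...
                       out=out,
                       weights=wgt)
    slices_having_nans = np.isnan(arr[-1, ...])
                                  ~~~^^^^^^^^^
IndexError: index -1 is out of bounds for axis 0 with size 0
```

Run:
```python
from h import *
d=pickle.load(open("cap0.pkl","rb"));t=d["top"];s=d["scene"]
r=lambda a:np.round(a,1)
g=lambda x,y:(205+(x+.5)/5-.5,165+(y+.5)/5-.5)
f=lambda u0,v0,x,y:(u0+(x+.5)/8-.5,v0+(y+.5)/8-.5)
# scene rays at known heights
print("handle mid scene @135:",r(atz(s,*g(368,155),140)))
print("handle top scene @173",r(atz(s,*g(370,76),172)))
for p in [(303,308),(440,308),(371,274),(371,342)]: print("pot rim",r(atz(s,*g(*p),58)))
for p in [(98,118),(243,118),(171,87),(171,148)]: print("collar",r(atz(s,*g(*p),82)))
print("cap lugs scene",r(atz(s,*g(466,194),4)),r(atz(s,*g(557,197),4)))
print("cap bar top scene",r(atz(s,*g(484,112),56)),r(atz(s,*g(550,113),56)))
# top bar top corners
for p in [(146,110),(186,94),(226,191),(180,212)]: print("bar top",r(atz(t,*f(295,195,*p),56)))
P=cloud(t)
m=(P[...,0]>400)&(P[...,0]<540)&(P[...,1]>-30)&(P[...,1]<70)&(P[...,2]>46)&(P[...,2]<65)
pts=P[m];print(m.sum(),r(pts.mean(0)),cv2.minAreaRect(pts[:,:2].astype(np.float32)))
```

```text
handle mid scene @135: [455.3 278.1 140. ]
handle top scene @173 [461.3 263.7 172. ]
pot rim [483.4 285.1  58. ]
pot rim [425.5 256.6  58. ]
pot rim [468.  239.7  58. ]
pot rim [442.2 300.2  58. ]
collar [655.2 181.1  82. ]
collar [584.3 146.2  82. ]
collar [640.5 124.8  82. ]
collar [600.6 198.4  82. ]
cap lugs scene [495.4  28.5   4. ] [445.7   8.6   4. ]
cap bar top scene [488.9  22.9  56. ] [453.9   7.3  56. ]
bar top [486.4  34.3  56. ]
bar top [491.9  20.7  56. ]
bar top [459.1   7.4  56. ]
bar top [451.9  23.   56. ]
101 [471.8  20.3  55.1] ((471.92413330078125, 19.642513275146484), (39.51169204711914, 17.787761688232422), 20.245723724365234)
```

Run:
```python
from h import *
d=pickle.load(open("cap0.pkl","rb"));t=d["top"]
crop(t,305,200,26,26,22,"pics/cap.png")
```

```text
(no output)
```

View pics/cap.png

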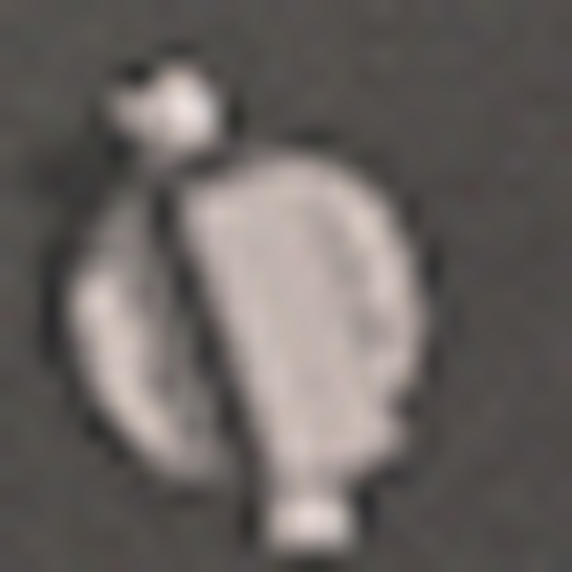

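carry_out(
  plan=[
    [85,[26.4,-30.1,0],[0,0,0]],
    [85,[26.4,-30.1,0],[0,0,0]],
    [85,[26.4,-30.1,0],[0,0,0]],
    [85,[26.4,-30.1,0],[0,0,0]],
    [85,[26.4,-30.1,0],[0,0,0]],
    [85,[26.4,-30.1,0],[0,0,0]],
    [85,[26.4,-30.1,0],[0,0,0]],
    [85,[26.4,-30.1,0],[0,0,0]],
    [85,[26.4,-30.1,0],[0,0,0]],
    [85,[26.4,-30.1,0],[0,0,0]],
    [85,[26.4,-30.1,0],[0,0,0]],
    [85,[26.4,-30.1,0],[0,0,0]],
    [85,[26.4,-30.1,0],[0,0,0]],
    [85,[26.4,-30.1,0],[0,0,0]],
    [85,[26.4,-30.1,0],[0,0,0]],
    [85,[26.4,-30.1,0],[0,0,0]],
    [85,[26.4,-30.1,0],[0,0,0]],
    [85,[26.4,-30.1,0],[0,0,0]],
    [85,[26.4,-30.1,0],[0,0,0]],
    [85,[26.4,-30.1,0],[0,0,0]],
  ],
)

```text
time_s: 1.77
eef_pos: [458.3, 275.4, 230.9]
ee_rot: [0.0, 0.981, 0.195, -0.0]
force: [1.6, -1.2, 0.2]
grip_width: 1.0
```

carry_out(
  plan=[
    [85,[0,0,0],[0,0,-1.19]],
    [85,[0,0,0],[0,0,-1.19]],
    [85,[0,0,0],[0,0,-1.19]],
    [85,[0,0,0],[0,0,-1.19]],
    [85,[0,0,0],[0,0,-1.19]],
    [85,[0,0,0],[0,0,-1.19]],
    [85,[0,0,0],[0,0,-1.19]],
    [85,[0,0,0],[0,0,-1.19]],
    [85,[0,0,0],[0,0,-1.19]],
    [85,[0,0,0],[0,0,-1.19]],
    [85,[0,0,0],[0,0,-1.19]],
    [85,[0,0,0],[0,0,-1.19]],
    [85,[0,0,10],[0,0,-1.19]],
    [85,[0,0,10],[0,0,-1.19]],
    [85,[0,0,10],[0,0,-1.19]],
    [85,[0,0,10],[0,0,-1.19]],
    [85,[0,0,10],[0,0,-1.19]],
    [85,[0,0,10],[0,0,-1.19]],
    [85,[0,0,10],[0,0,-1.19]],
    [85,[0,0,10],[0,0,-1.19]],
  ],
)

```text
time_s: 3.43
eef_pos: [458.1, 273.1, 150.5]
ee_rot: [-0.0, 0.125, 0.992, -0.0]
force: [1.3, -0.1, -0.1]
grip_width: 1.0
```

Run:
```python
from h import *
from rig import ctrl
for n in("scene","top"):
    c=ctrl.capture(n); 
    crop(c,*( (225,130,110,120,5) if n=="scene" else (190,180,70,60,8)),f"pics/{n}1.png")
q=ctrl.sense();print(q["eef_pos"],q["ee_rot"],q["force"],q["joints"])
```

```text
[457.46578731 272.93899909 149.70766017] [-1.55300091e-03  1.27259296e-01  9.91867999e-01 -7.29344255e-04] [-0.62204097  0.40000008  1.21337116] [ 3.17835161e-01  4.08743333e-01  1.58592547e+00  2.39752545e-05
  1.15035525e+00 -9.97759980e-01]
```

View pics/scene1.png

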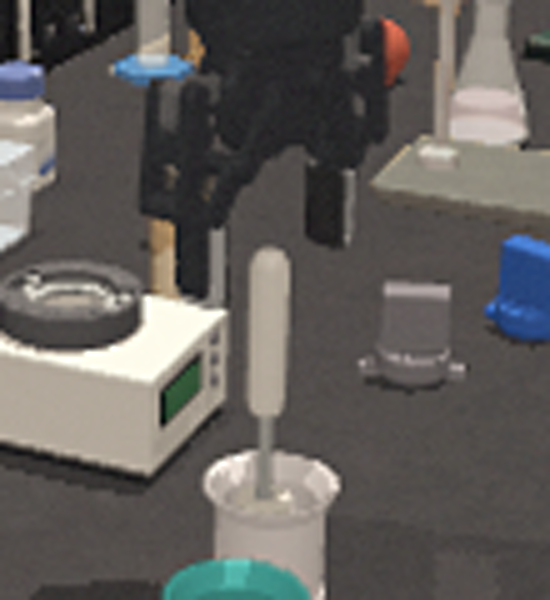

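View pics/top1.png

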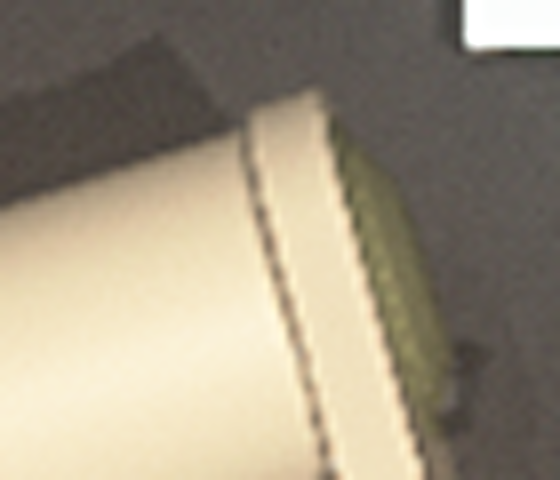

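Run:
```python
from h import *
d=pickle.load(open("cap0.pkl","rb"));s=d["scene"];M=np.linalg.inv(s["cam_to_world"])
def pr(p):
    q=M[:3,:3]@np.array(p)+M[:3,3]; return s["cx"]+s["fx"]*q[0]/-q[2], s["cy"]-s["fy"]*q[1]/-q[2]
g=lambda uv:np.round([(uv[0]-225+.5)*5-.5,(uv[1]-130+.5)*5-.5])
y=np.array([.25,.97,0]);x=np.array([-.97,.25,0]);c=np.array([457.5,273,163])
print("handle top",g(pr([458,274,175])),"handle163",g(pr([458,274,163])))
for k in(-1,1):
  for a in(-11,11):
    for w in (42,57): print(k,a,w,g(pr(c+k*w*y+a*x)))
```

```text
handle top [268. 254.] handle163 [267. 279.]
-1 -11 42 [306. 245.]
-1 -11 57 [325. 236.]
-1 11 42 [344. 257.]
-1 11 57 [363. 248.]
1 -11 42 [190. 300.]
1 -11 57 [168. 311.]
1 11 42 [230. 314.]
1 11 57 [208. 325.]
```

The projected tip positions match the picture, with the handle midway between the fingers. Next I'll descend, finish the turn and grip.

carry_out(
  plan=[
    [85,[0,0,10],[0,0,-1.19]],
    [85,[0,0,10],[0,0,-1.19]],
    [85,[0,0,9],[0,0,0]],
    [85,[0,0,0],[0,0,0]],
    [15,[0,0,0],[0,0,0]],
    [15,[0,0,0],[0,0,0]],
    [15,[0,0,0],[0,0,0]],
    [15,[0,0,0],[0,0,0]],
    [15,[0,0,0],[0,0,0]],
    [15,[0,0,0],[0,0,0]],
    [15,[0,0,0],[0,0,0]],
    [15,[0,0,0],[0,0,0]],
    [15,[0,0,0],[0,0,0]],
    [15,[0,0,0],[0,0,0]],
  ],
  grip_force=60,
)

```text
time_s: 4.7
eef_pos: [458.5, 273.4, 122.6]
ee_rot: [0.0, 0.004, 1.0, 0.0]
force: [0.7, 1.0, 4.5]
grip_width: 0.193
```

Run:
```python
from h import *
from rig import ctrl
c=ctrl.capture("scene"); crop(c,225,130,110,120,5,"pics/scene2.png")
q=ctrl.sense();print(q["eef_pos"],q["ee_rot"],q["force"],q["grip_width"]*85.4)
```

```text
[458.5257455  273.43564329 122.67479277] [4.17941637e-04 3.64372264e-03 9.99993242e-01 2.55309269e-04] [-0.35868201  1.12490072  4.20084708] 16.835204180953454
```

View pics/scene2.png

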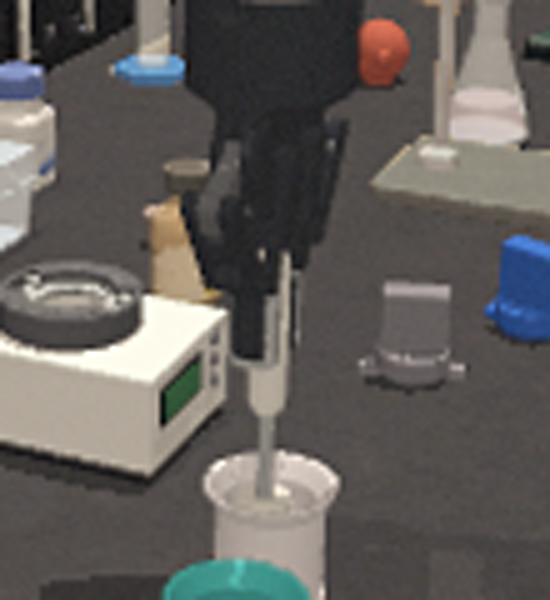

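The brush is gripped (about 17 mm opening). I'll lift it and carry it over the well.

carry_out(
  plan=[
    [15,[0,0,-10],[0,0,0]],
    [15,[0,0,-20],[0,0,0]],
    [15,[0,0,-20],[0,0,0]],
    [15,[0,0,-20],[0,0,0]],
    [15,[0,0,-20],[0,0,0]],
    [15,[0,0,-10],[0,0,0]],
    [15,[-10,-7,0],[0,0,0]],
    [15,[-20,-14,0],[0,0,0]],
    [15,[-24,-16,0],[0,0,0]],
    [15,[-24,-16,0],[0,0,0]],
    [15,[-24,-16,0],[0,0,0]],
    [15,[-24,-16,0],[0,0,0]],
    [15,[-20,-14,0],[0,0,0]],
    [15,[-16,-12,0],[0,0,0]],
    [15,[0,0,0],[0,0,0]],
    [15,[0,0,0],[0,0,0]],
    [15,[0,0,0],[0,0,0]],
  ],
)

```text
time_s: 6.17
eef_pos: [619.0, 161.0, 221.2]
ee_rot: [-0.001, 0.004, 1.0, -0.0]
force: [-0.4, -0.3, -1.1]
grip_width: 0.194
```

Run:
```python
from h import *
from rig import ctrl
c=ctrl.capture("scene"); crop(c,195,110,110,120,5,"pics/scene3.png")
t=ctrl.capture("top"); crop(t,230,120,70,74,8,"pics/top3.png")
q=ctrl.sense();print(q["eef_pos"],q["ee_rot"],q["force"],q["grip_width"]*85.4)
C=cloud(c)
m=(C[...,0]>560)&(C[...,0]<680)&(C[...,1]>100)&(C[...,1]<230)&(C[...,2]>88)&(C[...,2]<190)
pts=C[m]
for z in range(90,190,10):
    k=pts[(pts[:,2]>z)&(pts[:,2]<z+10)]
    if len(k):print(z,len(k),k.mean(0).round(1))
```

```text
[618.90189526 161.57014375 222.06869965] [-3.43630137e-04  3.18876645e-03  9.99994857e-01 -1.58601939e-06] [ 0.25350134  1.60960245 -0.50199823] 16.618724245638983
100 8 [612.7 166.9 108.6]
110 31 [612.9 169.9 114.5]
120 38 [613.6 168.6 124.6]
130 32 [614.2 169.3 134.9]
140 36 [611.7 168.8 144.3]
150 33 [615.3 164.7 152.4]
160 8 [615.7 163.4 165. ]
170 6 [615.8 162.8 174.5]
180 9 [615.7 163.7 184.9]
```

View pics/scene3.png

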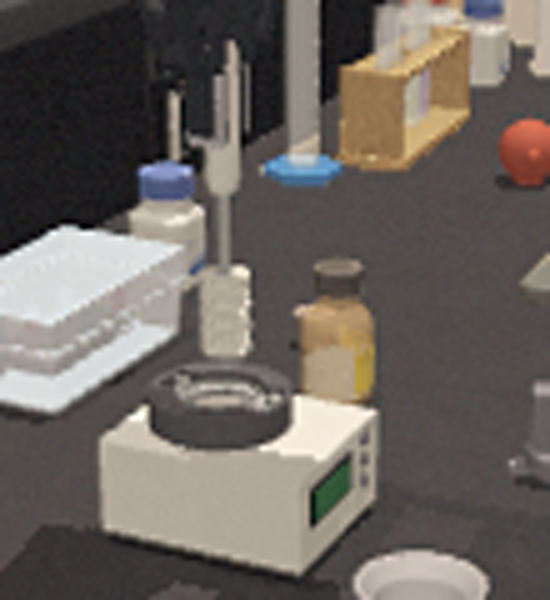

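View pics/top3.png

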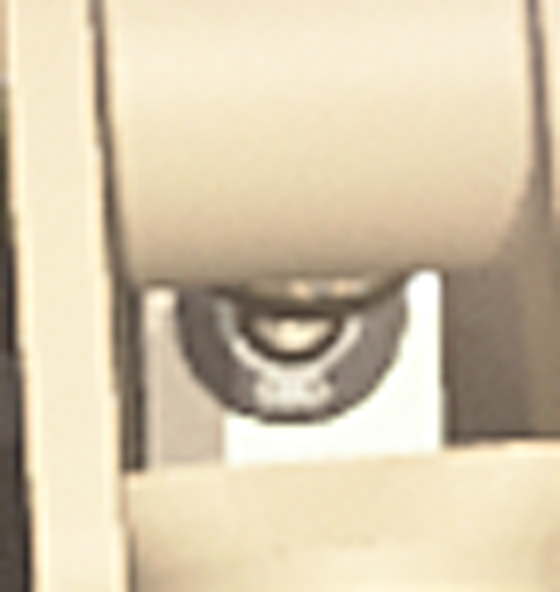

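The brush hangs upright over the collar: the head is at crop x≈226 and the collar centre at ≈221. I'll shift it slightly and lower it.

carry_out(
  plan=[
    [15,[-2,2,0],[0,0,0]],
    [15,[0,0,0],[0,0,0]],
    [15,[0,0,10],[0,0,0]],
    [15,[0,0,12],[0,0,0]],
    [15,[0,0,12],[0,0,0]],
    [15,[0,0,12],[0,0,0]],
    [15,[0,0,12],[0,0,0]],
    [15,[0,0,12],[0,0,0]],
    [15,[0,0,10],[0,0,0]],
    [15,[0,0,6],[0,0,0]],
    [15,[0,0,2],[0,0,0]],
    [15,[0,0,0],[0,0,0]],
    [15,[0,0,0],[0,0,0]],
  ],
)

```text
time_s: 7.35
eef_pos: [621.7, 163.1, 134.8]
ee_rot: [0.0, 0.004, 1.0, 0.0]
force: [-0.3, -0.4, -0.4]
grip_width: 0.196
```

carry_out(
  plan=[
    [15,[0,0,3],[0,0,0]],
    [15,[0,0,3],[0,0,0]],
    [15,[0,0,2],[0,0,0]],
    [15,[0,0,0],[0,0,0]],
  ],
)

```text
time_s: 7.68
eef_pos: [621.4, 163.0, 125.9]
ee_rot: [-0.0, 0.004, 1.0, -0.0]
force: [0.3, 0.7, -0.4]
grip_width: 0.194
```

carry_out(
  plan=[
    [15,[0,0,1],[0,0,0]],
    [15,[0,0,1],[0,0,0]],
    [15,[0,0,0],[0,0,0]],
  ],
)

```text
time_s: 7.93
eef_pos: [621.9, 163.1, 125.7]
ee_rot: [0.001, 0.004, 1.0, 0.0]
force: [-1.6, 0.6, 7.2]
grip_width: 0.193
```

Contact at 7 N with the tip at z≈8 means the brush is on the bottom. Now the strokes.

carry_out(
  plan=[
    [15,[0,0,-12],[0,0,0]],
    [15,[0,0,-14],[0,0,0]],
    [15,[0,0,-14],[0,0,0]],
    [15,[0,0,-12],[0,0,0]],
    [15,[0,0,0],[0,0,0]],
    [15,[0,0,0],[0,0,0]],
    [15,[0,0,12],[0,0,0]],
    [15,[0,0,14],[0,0,0]],
    [15,[0,0,14],[0,0,0]],
    [15,[0,0,10],[0,0,0]],
    [15,[0,0,2],[0,0,0]],
    [15,[0,0,0],[0,0,0]],
    [15,[0,0,0],[0,0,0]],
  ],
)

```text
time_s: 9.02
eef_pos: [621.6, 163.1, 125.1]
ee_rot: [0.0, 0.004, 1.0, 0.0]
force: [-2.4, -0.4, 7.5]
grip_width: 0.193
```

carry_out(
  plan=[
    [15,[0,0,-12],[0,0,0]],
    [15,[0,0,-18],[0,0,0]],
    [15,[0,0,-20],[0,0,0]],
    [15,[0,0,-20],[0,0,0]],
    [15,[0,0,-18],[0,0,0]],
    [15,[0,0,-10],[0,0,0]],
    [15,[0,0,0],[0,0,0]],
    [15,[10,7,0],[0,0,0]],
    [15,[20,13,0],[0,0,0]],
    [15,[24,16,0],[0,0,0]],
    [15,[24,16,0],[0,0,0]],
    [15,[24,16,0],[0,0,0]],
    [15,[24,16,0],[0,0,0]],
    [15,[20,13,0],[0,0,0]],
    [15,[14,9,0],[0,0,0]],
    [15,[5,4,0],[0,0,0]],
    [15,[0,0,0],[0,0,0]],
    [15,[0,0,0],[0,0,0]],
    [15,[0,0,0],[0,0,0]],
  ],
)

```text
time_s: 10.6
eef_pos: [458.2, 273.6, 222.0]
ee_rot: [-0.0, 0.004, 1.0, -0.0]
force: [-0.5, 0.2, -0.7]
grip_width: 0.194
```

Run:
```python
from h import *
from rig import ctrl
c=ctrl.capture("scene"); crop(c,215,110,110,150,4,"pics/scene4.png")
q=ctrl.sense();print(q["eef_pos"],q["ee_rot"],q["force"],q["grip_width"]*85.4,q["time_s"])
```

```text
[458.17417102 273.57863317 221.98130233] [-1.01500766e-04  4.18711700e-03  9.99991221e-01 -1.22772770e-04] [ 1.23628933  0.20082097 -1.68039369] 16.67022066756137 10.65
```

View pics/scene4.png

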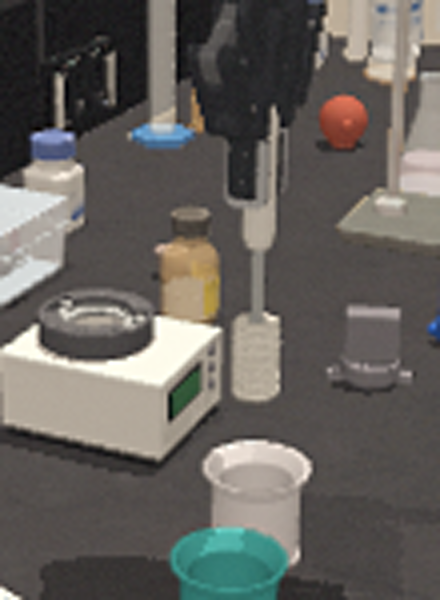

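The brush hangs over the white pot (256 against rim centre 257). I'll lower it.

carry_out(
  plan=[
    [15,[2,-1,0],[0,0,0]],
    [15,[0,0,10],[0,0,0]],
    [15,[0,0,16],[0,0,0]],
    [15,[0,0,16],[0,0,0]],
    [15,[0,0,16],[0,0,0]],
    [15,[0,0,16],[0,0,0]],
    [15,[0,0,14],[0,0,0]],
    [15,[0,0,6],[0,0,0]],
    [15,[0,0,3],[0,0,0]],
    [15,[0,0,0],[0,0,0]],
    [15,[0,0,0],[0,0,0]],
  ],
)

```text
time_s: 11.57
eef_pos: [455.6, 273.3, 125.8]
ee_rot: [0.0, 0.004, 1.0, 0.0]
force: [0.4, -0.5, -0.6]
grip_width: 0.195
```

carry_out(
  plan=[
    [15,[0,0,2],[0,0,0]],
    [15,[0,0,0],[0,0,0]],
    [15,[0,0,0],[0,0,0]],
  ],
)

```text
time_s: 11.82
eef_pos: [455.4, 273.3, 123.6]
ee_rot: [0.0, 0.004, 1.0, 0.0]
force: [-0.5, 0.1, -0.7]
grip_width: 0.197
```

carry_out(
  plan=[
    [15,[0,0,1.5],[0,0,0]],
    [15,[0,0,0],[0,0,0]],
    [15,[0,0,0],[0,0,0]],
  ],
)

```text
time_s: 12.07
eef_pos: [455.5, 273.3, 122.0]
ee_rot: [0.0, 0.004, 1.0, 0.0]
force: [-0.4, 0.8, 2.5]
grip_width: 0.197
```

carry_out(
  plan=[
    [30,[0,0,0],[0,0,0]],
    [30,[0,0,0],[0,0,0]],
    [45,[0,0,0],[0,0,0]],
    [60,[0,0,0],[0,0,0]],
    [70,[0,0,0],[0,0,0]],
    [70,[0,0,0],[0,0,0]],
    [70,[0,0,0],[0,0,0]],
    [70,[0,0,-8],[0,0,0]],
    [70,[0,0,-16],[0,0,0]],
    [70,[0,0,-20],[0,0,0]],
    [70,[0,0,-20],[0,0,0]],
    [70,[0,0,-16],[0,0,0]],
    [70,[0,0,0],[0,0,0]],
  ],
)

```text
time_s: 13.15
eef_pos: [456.5, 273.7, 205.5]
ee_rot: [0.003, 0.004, 1.0, 0.001]
force: [0.5, -0.3, 0.8]
grip_width: 0.818
```

Run:
```python
from h import *
from rig import ctrl
c=ctrl.capture("scene"); crop(c,215,110,110,150,4,"pics/scene5.png")
q=ctrl.sense();print(q["eef_pos"],q["ee_rot"],q["force"],q["grip_width"]*85.4,q["time_s"])
```

```text
[455.8697064  273.47261971 203.39458692] [1.60146814e-03 3.58751918e-03 9.99992128e-01 5.55162258e-04] [ 0.12424288  0.94855783 -0.30519405] 69.94216397270411 13.2
```

View pics/scene5.png

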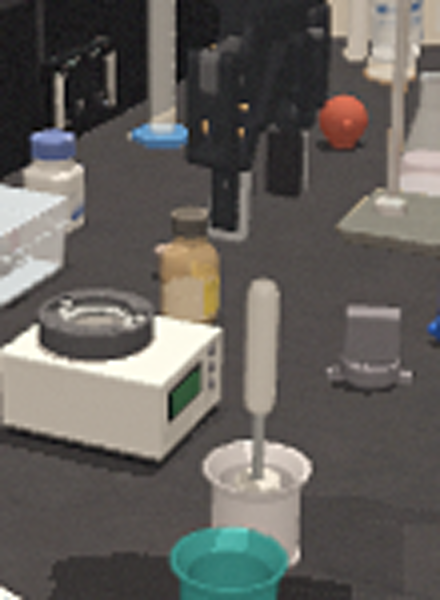

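The brush stands free in the white pot. Next, the cap.

carry_out(
  plan=[
    [70,[-1.8,-15,0],[0,0,0]],
    [70,[-2,-30,0],[0,0,0]],
    [70,[-2,-36,0],[0,0,0]],
    [70,[-2,-36,0],[0,0,0]],
    [70,[-2,-36,0],[0,0,0]],
    [70,[-2,-36,0],[0,0,0]],
    [70,[-2,-32,0],[0,0,0]],
    [70,[-2,-22,0],[0,0,0]],
    [70,[-1,-10.4,0],[0,0,-0.4]],
    [70,[0,0,0],[0,0,-1]],
    [70,[0,0,20],[0,0,-1]],
    [70,[0,0,30],[0,0,-1]],
    [70,[0,0,30],[0,0,0]],
    [70,[0,0,20],[0,0,0]],
    [70,[0,0,0],[0,0,0]],
    [70,[0,0,0],[0,0,0]],
  ],
)

```text
time_s: 14.53
eef_pos: [469.7, 19.8, 101.2]
ee_rot: [-0.001, -0.173, 0.985, 0.0]
force: [-0.1, -0.5, 0.5]
grip_width: 0.82
```

Run:
```python
from h import *
from rig import ctrl
c=ctrl.capture("scene"); crop(c,235,90,120,130,5,"pics/scene6.png")
t=ctrl.capture("top"); crop(t,200,180,150,60,5,"pics/top6.png")
q=ctrl.sense();print(q["eef_pos"],q["ee_rot"],q["force"],q["grip_width"]*85.4,q["time_s"],q["joints"])
w=q["ee_rot"];print("yaw",np.degrees(2*np.arctan2(w[2],w[1])))
```

```text
[470.85845834  19.6332147  102.87837134] [ 7.77701965e-04 -1.73537927e-01  9.84826832e-01 -3.07956662e-04] [0.94072214 0.32739211 0.28983362] 70.08498901232551 14.6333 [-2.07689592e-01  3.47575262e-01  1.82042383e+00  1.02728873e-05
  9.71920675e-01 -2.12733378e+00]
yaw 199.98717851791253
```

View pics/scene6.png

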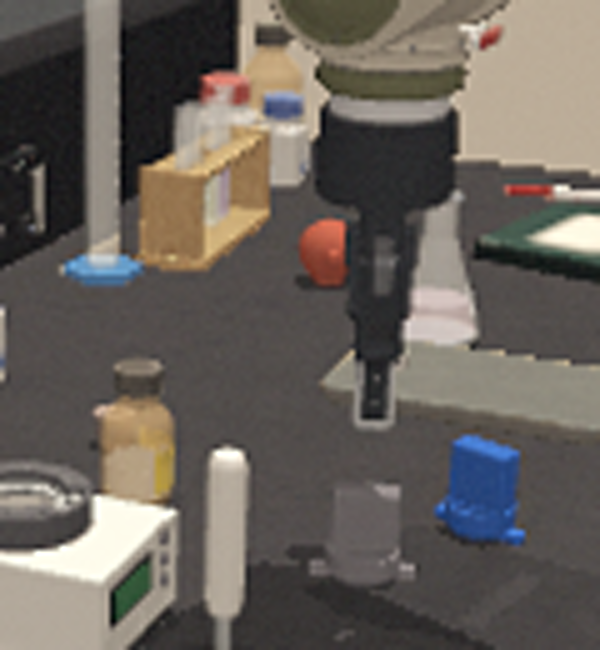

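View pics/top6.png

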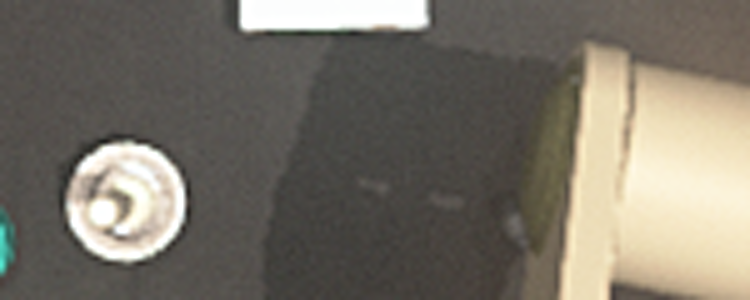

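The fingers straddle the grey cap's bar (cap at about (366,530) in the crop, blue cap well clear at (483,490)). I'll descend and grip.

carry_out(
  plan=[
    [70,[0,0,15],[0,0,0]],
    [70,[0,0,20],[0,0,0]],
    [70,[0,0,20],[0,0,0]],
    [70,[0,0,15],[0,0,0]],
    [70,[0,0,8],[0,0,0]],
    [70,[0,0,0],[0,0,0]],
    [14,[0,0,0],[0,0,0]],
    [14,[0,0,0],[0,0,0]],
    [14,[0,0,0],[0,0,0]],
    [14,[0,0,0],[0,0,0]],
    [14,[0,0,0],[0,0,0]],
    [14,[0,0,0],[0,0,0]],
    [14,[0,0,0],[0,0,0]],
    [14,[0,0,0],[0,0,0]],
    [14,[0,0,0],[0,0,0]],
  ],
  grip_force=90,
)

```text
time_s: 15.88
eef_pos: [470.6, 19.7, 24.5]
ee_rot: [0.0, -0.174, 0.985, -0.0]
force: [-1.8, -0.6, 6.1]
grip_width: 0.197
```

Run:
```python
from h import *
from rig import ctrl
c=ctrl.capture("scene"); crop(c,265,130,80,90,7,"pics/scene7.png")
q=ctrl.sense();print(q["eef_pos"],q["ee_rot"],q["force"],q["wrist_torque"],q["grip_width"]*85.4,q["time_s"])
```

```text
[470.60868912  19.67230617  24.51904267] [ 4.86808722e-04 -1.73558857e-01  9.84823358e-01 -2.01262118e-04] [-1.36706361  0.02823923  7.23418987] [ 0.04957677  0.23129026 -0.02498181] 16.771139287341754 15.9333
```

View pics/scene7.png

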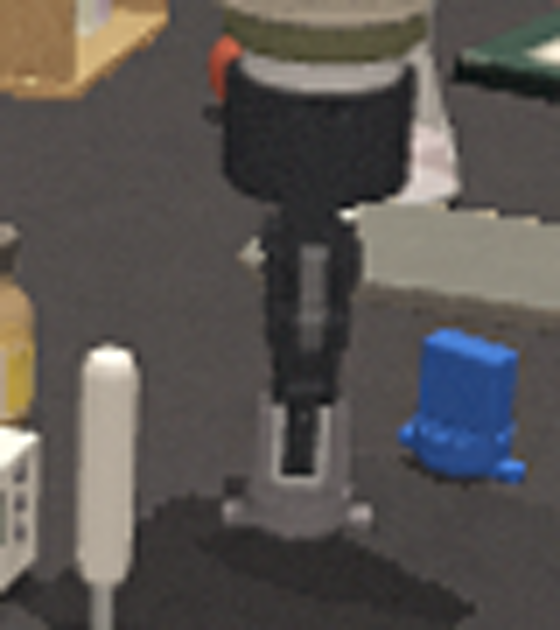

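The pads sit centred on the bar, with lugs at x≈233 and 360 and the finger centre at ≈300. I'll lift, align and move over the well.

carry_out(
  plan=[
    [14,[0,0,-8],[0,0,0]],
    [14,[0,0,-18],[0,0,0]],
    [14,[0,0,-24],[0,0,0]],
    [14,[0,0,-24],[0,0,0.7]],
    [14,[0,0,-18],[0,0,0.8]],
    [14,[0,0,-8],[0,0,0.8]],
    [14,[0,0,0],[0,0,0.8]],
    [14,[-12,11,0],[0,0,0]],
    [14,[-22,20,0],[0,0,0]],
    [14,[-26,24,0],[0,0,0]],
    [14,[-26,24,0],[0,0,0]],
    [14,[-26,24,0],[0,0,0]],
    [14,[-22,20,0],[0,0,0]],
    [14,[-14,12,0],[0,0,0]],
    [14,[-5,4.4,0],[0,0,0]],
    [14,[0,0,0],[0,0,0]],
    [14,[0,0,0],[0,0,0]],
    [14,[0,0,0],[0,0,0]],
  ],
)

```text
time_s: 17.43
eef_pos: [619.2, 161.9, 124.0]
ee_rot: [-0.0, -0.012, 1.0, -0.0]
force: [0.1, -0.4, -0.8]
grip_width: 0.192
```

Run:
```python
from h import *
from rig import ctrl
c=ctrl.capture("scene"); crop(c,205,130,70,80,8,"pics/scene8.png")
t=ctrl.capture("top"); crop(t,235,125,65,65,9,"pics/top8.png")
pickle.dump(dict(scene=c,top=t),open("cap8.pkl","wb"))
q=ctrl.sense();print(q["eef_pos"],q["ee_rot"],q["force"],q["wrist_torque"],q["grip_width"]*85.4,q["time_s"])
w=q["ee_rot"];print("yaw",np.degrees(2*np.arctan2(w[2],w[1])),q["joints"])
```

```text
[619.41475105 161.95209853 124.18444853] [-5.84002558e-05 -1.15958580e-02  9.99932762e-01 -5.65616268e-05] [-0.49647591 -0.38131574 -0.05527058] [ 0.06511736 -0.05892794  0.03797133] 16.603011161864377 17.5333
yaw 181.32881723678966 [ 7.31121920e-02  6.56654573e-01  1.25445387e+00 -1.12156174e-04
  1.23060775e+00 -1.52083894e+00]
```

View pics/scene8.png

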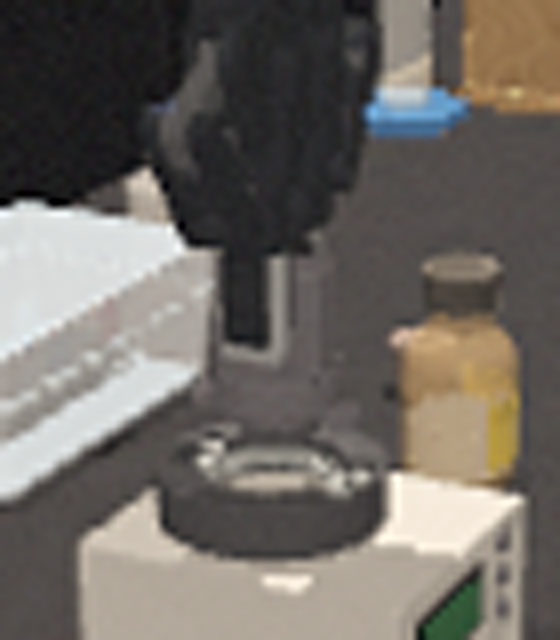

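View pics/top8.png

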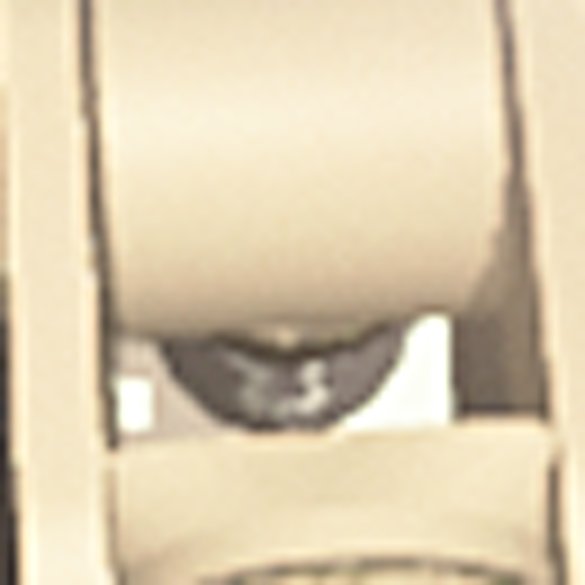

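```bash
python3 - <<'E'
from h import *
d=pickle.load(open("cap8.pkl","rb"));s=d["scene"];M=np.linalg.inv(s["cam_to_world"]);t=d["top"];Mt=np.linalg.inv(t["cam_to_world"])
def pr(p,c=s,M=M):
    q=M[:3,:3]@np.array(p)+M[:3,3]; return c["cx"]+c["fx"]*q[0]/-q[2], c["cy"]-c["fy"]*q[1]/-q[2]
g=lambda uv:np.round([(uv[0]-205+.5)*8-.5,(uv[1]-130+.5)*8-.5])
gt=lambda uv:np.round([(uv[0]-235+.5)*9-.5,(uv[1]-125+.5)*9-.5])
th=np.radians(1.33);x=np.array([np.cos(th),np.sin(th),0]);y=np.array([-np.sin(th),np.cos(th),0])
c=np.array([619.4,162,0])
for u in (100,90):
  print("u",u,"lugs end",[g(pr(c+k*29*x+[0,0,u+3.5])) for k in(1,-1)],"plug bottom front",g(pr(c+17*(-.4*x+.9*y)+[0,0,u])), "plug widest",[g(pr(c+k*22*(.9*x+.4*y)+[0,0,u+10])) for k in(1,-1)])
w=np.array([620.5,162.5,82]);print("mouth",g(pr(w)),[g(pr(w+k*24.5*x)) for k in(1,-1)],"collar edge",[g(pr(w+k*40*(.9*x+.44*y))) for k in(1,-1)])
print("top: mouth",gt(pr(w,t,Mt)),"open -x",gt(pr(w-27*x,t,Mt)),"lug -x",gt(pr(c-29*x+[0,0,106],t,Mt)),"collar l/r",[gt(pr(w+k*40*y,t,Mt)) for k in(1,-1)], gt(pr(w-40*x,t,Mt)))
E
python3 - <<'E'
import sys; sys.path.insert(0,'.')
from h import *
d=pickle.load(open("cap8.pkl","rb"))
im=crop(d["scene"],220,160,40,35,16,"pics/s8b.png")
im=crop(d["top"],248,155,40,22,16,"pics/t8b.png")
E
```

```text
u 100 lugs end [array([200., 396.]), array([352., 423.])] plug bottom front [273. 438.] plug widest [array([211., 391.]), array([339., 392.])]
u 90 lugs end [array([200., 423.]), array([353., 451.])] plug bottom front [273. 466.] plug widest [array([211., 418.]), array([339., 419.])]
mouth [273. 467.] [array([209., 456.]), array([337., 480.])] collar edge [array([155., 468.]), array([390., 466.])]
top: mouth [281. 301.] open -x [283. 392.] lug -x [286. 395.] collar l/r [array([147., 304.]), array([416., 298.])] [284. 436.]
```

View pics/s8b.png

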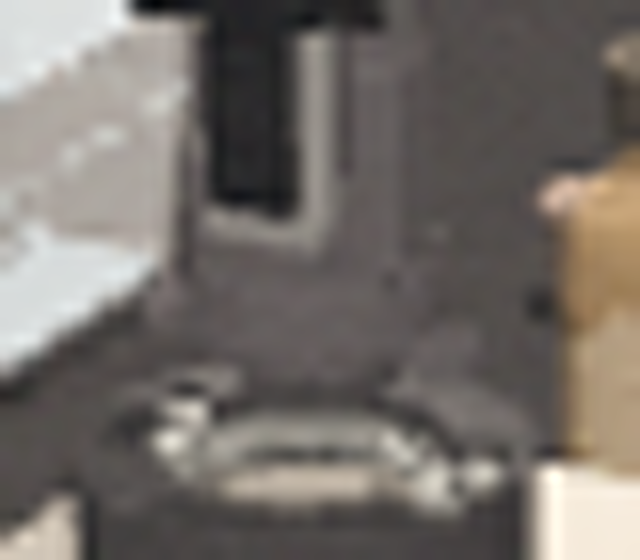

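View pics/t8b.png

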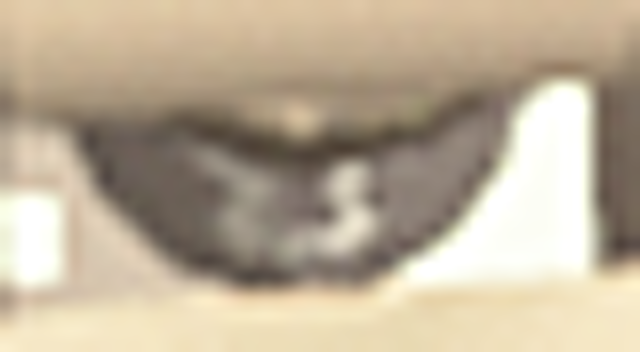

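The cap hangs level with its underside at about z=100 over the mouth. In the top view the -x lug, at about (295,200), lies in the middle of its opening (205 to 380). I'll lower it.

carry_out(
  plan=[
    [14,[-1.1,0.5,4],[0,0,0]],
    [14,[0,0,6],[0,0,0]],
    [14,[0,0,6],[0,0,0]],
    [14,[0,0,4],[0,0,0]],
    [14,[0,0,2],[0,0,0]],
    [14,[0,0,0],[0,0,0]],
    [14,[0,0,0],[0,0,0]],
  ],
)

```text
time_s: 18.12
eef_pos: [621.0, 163.3, 101.7]
ee_rot: [-0.0, -0.012, 1.0, -0.0]
force: [-0.1, -0.1, -0.2]
grip_width: 0.201
```

carry_out(
  plan=[
    [14,[0,0,1.5],[0,0,0]],
    [14,[0,0,1.5],[0,0,0]],
    [14,[0,0,0],[0,0,0]],
    [14,[0,0,0],[0,0,0]],
  ],
)

```text
time_s: 18.45
eef_pos: [621.0, 163.3, 98.8]
ee_rot: [0.0, -0.012, 1.0, 0.0]
force: [-0.2, -0.3, -0.8]
grip_width: 0.196
```

carry_out(
  plan=[
    [14,[0,0,1],[0,0,0]],
    [14,[0,0,1],[0,0,0]],
    [14,[0,0,0],[0,0,0]],
    [14,[0,0,0],[0,0,0]],
  ],
)

```text
time_s: 18.78
eef_pos: [621.0, 163.3, 97.1]
ee_rot: [0.0, -0.012, 1.0, 0.0]
force: [-1.2, 0.5, 2.5]
grip_width: 0.196
```

Run:
```python
from h import *
from rig import ctrl
q=ctrl.sense();print(q["eef_pos"],q["ee_rot"],q["force"],q["wrist_torque"],q["grip_width"]*85.4,q["time_s"])
c=ctrl.capture("scene"); crop(c,220,155,40,35,16,"pics/s9.png")
t=ctrl.capture("top"); crop(t,248,155,40,22,16,"pics/t9.png")
```

```text
[621.02888207 163.3385297   97.05105126] [ 1.75419611e-04 -1.20883788e-02  9.99926917e-01  1.48339717e-05] [-1.22506873  0.5339184   2.47186555] [-0.00966249  0.09969299 -0.03740747] 16.73232754408349 18.7833
```

View pics/s9.png

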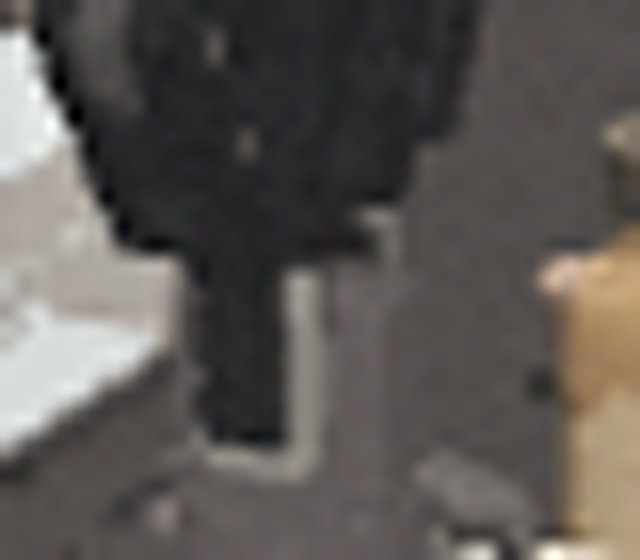

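View pics/t9.png

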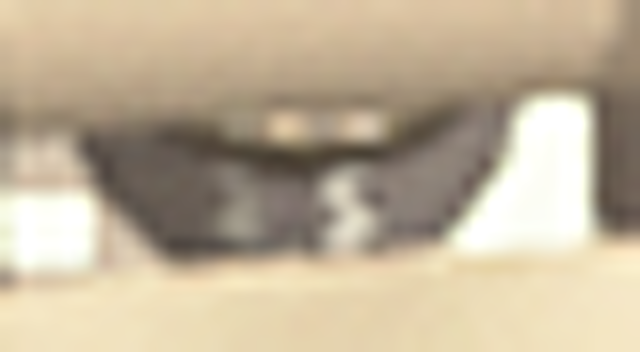

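carry_out(
  plan=[
    [14,[0,0,1.5],[0,0,0]],
    [14,[0,0,1.5],[0,0,0]],
    [14,[0,0,1.5],[0,0,0]],
    [14,[0,0,1],[0,0,0]],
    [14,[0,0,0],[0,0,0]],
    [14,[0,0,0],[0,0,0]],
  ],
)

```text
time_s: 19.38
eef_pos: [621.1, 163.3, 91.6]
ee_rot: [0.0, -0.012, 1.0, 0.0]
force: [-1.4, -0.7, 4.4]
grip_width: 0.197
```

carry_out(
  plan=[
    [14,[0,0,0.8],[0,0,0]],
    [14,[0,0,0],[0,0,0]],
    [14,[0,0,0],[0,0,0]],
  ],
)

```text
time_s: 19.63
eef_pos: [621.1, 163.4, 91.4]
ee_rot: [0.0, -0.012, 1.0, -0.0]
force: [-3.2, -1.0, 9.8]
grip_width: 0.199
```

At 9.8 N it's at the bottom stop. I'll back off 0.6 mm and turn clockwise, which is positive about tool z since that axis points down.

carry_out(
  plan=[
    [14,[0,0,-0.6],[0,0,0]],
    [14,[0,0,0],[0,0,0]],
    [14,[0,0,0],[0,0,0.5]],
    [14,[0,0,0],[0,0,0.7]],
    [14,[0,0,0],[0,0,0.7]],
    [14,[0,0,0],[0,0,0.7]],
    [14,[0,0,0],[0,0,0.7]],
    [14,[0,0,0],[0,0,0.7]],
    [14,[0,0,0],[0,0,0]],
    [14,[0,0,0],[0,0,0]],
  ],
)

```text
time_s: 20.47
eef_pos: [621.3, 163.0, 91.5]
ee_rot: [0.001, 0.196, 0.981, -0.0]
force: [-0.9, -1.6, 6.0]
grip_width: 0.194
```

```bash
cat > st.py <<'E'
import numpy as np
from rig import ctrl
q=ctrl.sense();w=q["ee_rot"]
print(q["time_s"],q["eef_pos"].round(2),"yaw",round(np.degrees(2*np.arctan2(w[2],w[1])),2),"F",q["force"].round(2),"T",q["wrist_torque"].round(3),q["grip_width"]*85.4)
E
python3 st.py
```

```text
20.4667 [621.31 162.97  91.48] yaw 157.37 F [-0.88 -1.61  6.03] T [-0.371  0.111 -0.007] 16.538967519657977
```

carry_out(
  plan=[
    [14,[0,0,0],[0,0,0.7]],
    [14,[0,0,0],[0,0,0.7]],
    [14,[0,0,0],[0,0,0.7]],
    [14,[0,0,0],[0,0,0.7]],
    [14,[0,0,0],[0,0,0.7]],
    [14,[0,0,0],[0,0,0.7]],
    [14,[0,0,0],[0,0,0.7]],
    [14,[0,0,0],[0,0,0.7]],
    [14,[0,0,0],[0,0,0.7]],
    [14,[0,0,0],[0,0,0.7]],
    [14,[0,0,0],[0,0,0.7]],
    [14,[0,0,0],[0,0,0.7]],
    [14,[0,0,0],[0,0,0]],
    [14,[0,0,0],[0,0,0]],
  ],
)

```text
time_s: 21.63
eef_pos: [621.5, 162.4, 91.5]
ee_rot: [0.001, 0.595, 0.804, -0.0]
force: [0.7, -4.7, 6.3]
grip_width: 0.198
```

```bash
python3 st.py
```

```text
21.6333 [621.52 162.45  91.53] yaw 106.97 F [ 0.7  -4.74  6.29] T [-0.793  0.042  0.118] 16.922532046482008
```

carry_out(
  plan=[
    [14,[0,0,0],[0,0,0.4]],
    [14,[0,0,0],[0,0,0.4]],
    [14,[0,0,0],[0,0,0]],
    [14,[0,0,0],[0,0,0]],
  ],
)

```text
time_s: 21.97
eef_pos: [621.5, 162.4, 91.5]
ee_rot: [0.001, 0.628, 0.778, -0.0]
force: [1.0, -4.1, 5.4]
grip_width: 0.195
```

```bash
python3 st.py
```

```text
21.9667 [621.49 162.36  91.49] yaw 102.18 F [ 1.04 -4.14  5.38] T [-0.834  0.074  0.16 ] 16.615571096413444
```

carry_out(
  plan=[
    [14,[0,0,0],[0,0,0.4]],
    [14,[0,0,0],[0,0,0.4]],
    [14,[0,0,0],[0,0,0]],
    [14,[0,0,0],[0,0,0]],
  ],
)

```text
time_s: 22.3
eef_pos: [621.1, 162.4, 91.5]
ee_rot: [0.001, 0.66, 0.751, -0.001]
force: [-1.0, -4.9, 6.2]
grip_width: 0.2
```

```bash
python3 st.py
```

```text
22.3 [621.15 162.36  91.48] yaw 97.39 F [-0.97 -4.86  6.24] T [-0.835  0.401  0.209] 17.044560468929628
```

carry_out(
  plan=[
    [14,[0,0,0],[0,0,0.3]],
    [14,[0,0,0],[0,0,0.2]],
    [14,[0,0,0],[0,0,0]],
    [14,[0,0,0],[0,0,0]],
  ],
)

```text
time_s: 22.63
eef_pos: [620.5, 162.4, 91.5]
ee_rot: [0.0, 0.679, 0.734, -0.001]
force: [-6.0, -4.5, 8.5]
grip_width: 0.195
```

Run:
```python
exec(open("st.py").read())
from h import *
c=ctrl.capture("scene"); crop(c,210,140,60,60,10,"pics/s10.png")
t=ctrl.capture("top"); crop(t,190,120,110,120,5,"pics/t10.png")
```

```text
22.6333 [620.49 162.42  91.51] yaw 94.44 F [-6.   -4.45  8.49] T [-0.903  1.103  0.446] 16.677419332789434
```

View pics/s10.png

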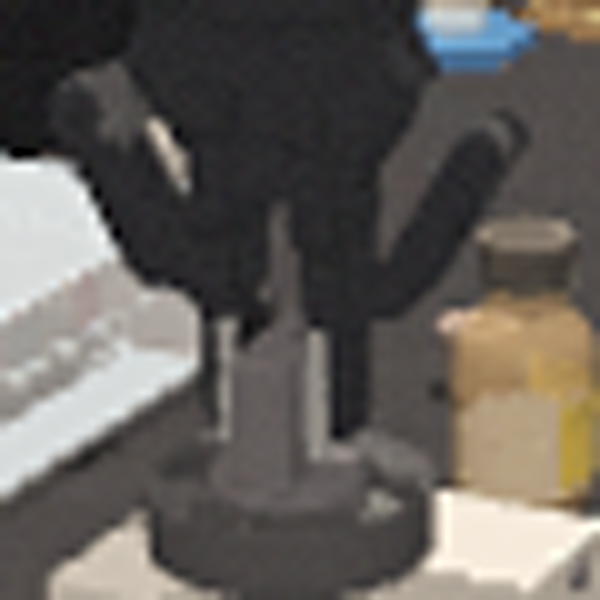

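View pics/t10.png

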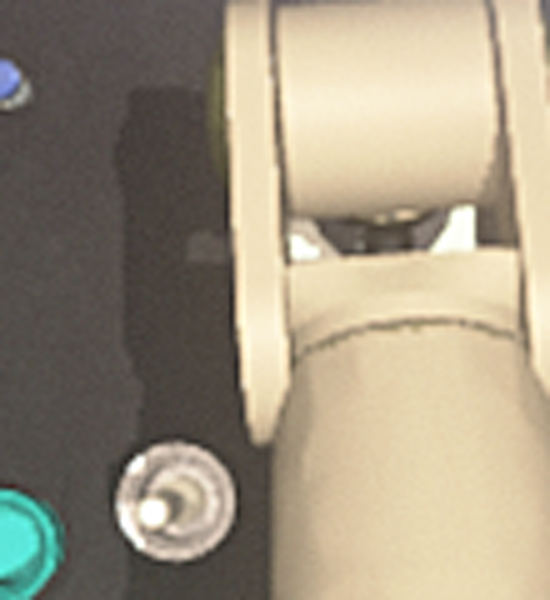

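The torque rose to 0.45 N m at 87° including play, so the cap is at the stop. Its bar sits end-on between the pads and its plug is down in the collar, and the brush stands in the white pot. I'll hold a moment and check it's steady.

carry_out(
  plan=[
    [14,[0,0,0],[0,0,0]],
    [14,[0,0,0],[0,0,0]],
    [14,[0,0,0],[0,0,0]],
    [14,[0,0,0],[0,0,0]],
    [14,[0,0,0],[0,0,0]],
    [14,[0,0,0],[0,0,0]],
  ],
)

```text
time_s: 23.23
eef_pos: [620.5, 162.4, 91.5]
ee_rot: [0.0, 0.679, 0.734, -0.001]
force: [-5.6, -4.7, 8.6]
grip_width: 0.194
```

Run:
```python
exec(open("st.py").read())
from h import *
c=ctrl.capture("scene"); cv2.imwrite("pics/s11.png",c["color"])
```

```text
23.2333 [620.47 162.41  91.45] yaw 94.45 F [-5.57 -4.71  8.6 ] T [-0.896  1.069  0.456] 16.596865165417682
```

View pics/s11.png

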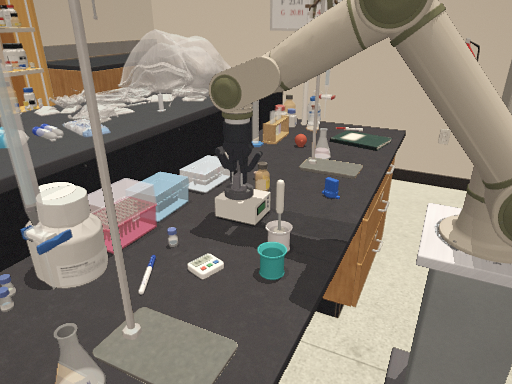

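The hold is steady. The brush stands in the white pot at (279,235). The bottle (262,180), the vial (172,236) and the timer (205,265) haven't moved. I'm handing in.

```bash
python3 -c "
from rig import ctrl
print(ctrl.finish_job())"
```

```text
the job is handed in; nothing more can be done
None
```

The job is done and handed in at about 23 s, well under the 64 s limit; no verdict was reported.

- **Brush:** I scrubbed the well with two strokes to the bottom, feeling about 7 N of contact each time. The first went about 52 mm back up and the second all the way out. The brush then went back in the white pot and I let go; the last pictures show it standing there.
- **Cap:** The grey cap went in with its lugs through the openings. I pressed it to the bottom stop (9.8 N), backed it off 0.6 mm and turned it clockwise to the stop. The tool turned about 87° and the torque jumped from 0.21 to 0.45 N m. That is more than the 80° the ring can turn; lug play and a little twist in the grip probably account for the rest.
- **Final hold:** The arm still grips the cap at 90 N. The pose and forces stayed steady for the 0.6 s I checked, with 8.6 N upward and about 7 N sideways on the tool. The sideways push is probably the cap sitting about 1 mm off the ring's centre.
- **Other things:** The bottle, vial and timer look unmoved, and I didn't touch the blue cap or the turquoise pot.

The two camera views differed by up to about 2.5 mm on positions. I used values between or close to both, and everything fitted. The sprung ring's turn has no direct reading, so I judged the stop by torque and angle alone.

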